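# Part a press-fit sensor housing with a pry wedge

### The arm

A 6-joint arm with a two-finger parallel gripper is mounted at the origin on a cart in front of the work surface, level with it; the furniture and walls round the work are solid. World frame = base frame: x ahead of the robot, y to its left, z up, the work surface at z = 0. Lengths are in m, angles in degrees, forces in N, time in s.
With the tool pointing down it reaches from about 0.375 to 0.9 m from the base axis. Payload 3.1 kg.
Tool frame: the origin (TCP) lies at the very end of the fingers, on their centre line; the grasp point (between the pads) lies bot.grip_point_offset behind it (bot.grip_point_offset is the distance from the TCP to the grasp point, in m); z points along the fingers, y is the line along which they close (so a half turn about z gives the same grasp; the last joint's range is limited). The gripper opens to 87 mm and grips with 3 to 60 N. Pads are 19 mm wide; open, the fingers measure 117 mm over their backs; the gripper's body (75 mm by 190 mm) begins 51 mm behind the grasp point.
Start: joints at [-76.175, 30.224, 82.088, -0, 67.689, -10.227], TCP at [0.255, -0.571, 0.223] pointing down, gripper open.
Joint ranges: [-176.69, 176.69], [-43.24, 126.21], [12.49, 139.97], [-82, 262], [0, 151.66], [-163.58, 163.58]. Speed limits (degrees/s): [159.86, 159.86, 180, 180, 180, 180].

### API

Orientations are given as a 3x3 rotation matrix whose columns are the frame's x, y, z axes.
In Python, from rig import bot, viewer, ticket gives the robot as it stands.
- The arm moves only by the tool servo_tool, never from a script. Its argument "targets" is a list of rows, each an object with "offset": the shift along the tool's x, y, z in m, a list of three; "dr": the turn, a rotation vector about the tool's x, y, z in degrees, a list of three. In form: [{"offset": [x, y, z], "dr": [ax, ay, az]}, ...]. A call has 1 to 20 rows; each row is the pose to reach, as a shift and turn from the pose commanded when the call began, along the tool's axes at that moment; what a row does not reach only later rows make up. A row lasts 1/12 s, in which the tool goes at most 41.7 mm and 7.16 degrees, less where a joint would pass 70% of its speed; a pose out of reach is approached as far as the arm can. A call with a gripper value outside its range is refused whole. "gripper" is the gripper command: -1 is fully open, 1 is shut, values between are in proportion, set as the call begins (left out, the last holds). The fingers move at their own pace and stop on an object; the grip force is fixed at half the most. Time passes only in rows, so rows that repeat a pose let the fingers close. It gives the time, the measured TCP pose, the force, the opening and the grip force at its end, in the units of the state.
- bot.read_state(): the state, without advancing time (a new reading comes with each control period).
- viewer.capture(name): name is "scene" or "top" or "wrist"; returns a dict with "color" (420x560x3 uint8, red, green, blue), "camera_matrix" (3x3 intrinsics, pixels), "k1" (the pictures are not rectified: a ray, as slopes to the right and down, at radius r is drawn at 1 + k1 r^2 times it, then the intrinsics apply), "R" (3x3) and "t" (3): a world point X has camera coordinates R X + t. Camera axes: x right, y down, z forward; pixel columns grow to the right and rows downward; lengths in m; the calibration is good to about 2 mm. A picture is of the moment at which its call begins. There is no depth.
- ticket.hand_in(): hands the job in; it is judged then, once.
The state is a dict: "time_s": time; "joint_positions": joint angles; "qvel": joint speeds; "tau": joint torques, N m; "position": TCP position; "tcp_rot": TCP orientation; "force": force on the tool from outside, world axes, zero at the start; "moment": the same for the moment, N m; "opening": opening from 0.0 (shut) to 1.0 (fully open); "grasp_force": force on a finger pad.
Only numpy, scipy, OpenCV 4.12 (cv2) and the standard library are available. Lean on these libraries where they do the work, as an engineer would, in place of code of your own. Each camera call takes 0.05 s, during which the arm holds its last target. There are 200 camera calls.

### The job

Open the press-fit sensor housing in the aluminium cradle: push the orange plastic pry wedge straight down into the pry recess at one end of the seam until its shoulder is down on the housing, draw it out, then do the same at the other end, so that the grey cover has come off evenly and stands parallel to the blue half. Then put the orange wedge back in its slot in the white stand and let go. Leave the steel wedge, which would mark the plastic, in its slot, and do not touch the housing with the gripper.

Things in the scene. Friction and masses are not known exactly. Their poses are not given: they have to be found in the camera images.
- pry_wedge: Loose orange plastic wedge, 122 mm tall, 90 g, blade down in a slot of the white stand. Origin: middle of the tip edge, z up. Blade z 0 to 60: 20 wide (y), thickness (x) tapers evenly from 4 at the tip to 26; half turn = same. Shoulder z 60 to 66, 54 (x) x 26 (y). Square 22 mm grip above, z 66 to 121: grasp it at z 95 to 105, best across x, its faces lie along x and y.
- steel_wedge: Loose steel wedge of the same shape and size as the orange one, dark grey grip, in the other slot of the stand, its top 132 mm above the table: lift the orange one's tip over that before going sideways. Not to be used. Origin and axes as for the orange one.
- wedge_stand: Fixed white block, 70 (x) x 130 (y) x 70 (z) mm, two through slots 35 (x) x 29 (y) centred at x = 0, y = +35 and -35. Origin: centre of its underside, on the table. A wedge in a slot has its axes along the stand's and its shoulder on the stand's top, so its tip is 10 mm above the table. Which wedge is in which slot varies.
- housing: Housing, blue half screwed in an aluminium cradle plate (124 x 170 x 12 mm) fixed to the table. Origin on the table under mid seam; x: the way the grey cover comes off, y along the seam, z up. 150 (y) x 90 (x) mm, top 82 above the table, seam at x = 0. The cover swings out about whichever end is still seated, at most about 15 mm an end, and stays where it is left.
- recess_left (a point): Middle of the +y pry recess at the housing's top: housing x = 0, y = +54, z = 82 mm; axes of the housing. The recess is open at the top and end face, y 34 to 75, floor at z 22; at the top x -14.5 to +8.5, narrowing to x -3.5 to +2.5. A wedge goes in upright here, wedge x along x; pushed with 5 to 20 N to tip height 22 mm over the table its shoulder is down and that end is about 8 mm open.
- recess_right (a point): The same recess at the -y end: housing x = 0, y = -54, z = 82 mm; y -34 to -75. Same shape and axes.
- cover_left (a point): Point on the grey cover's seam face, top edge, at the +y end (housing y = +54 mm). Its x in the housing's frame is the opening of that end, 0 while pressed together. Axes: the cover's, parallel to the housing's at the start.
- cover_right (a point): The same point of the cover at the -y end (housing y = -54 mm).

How it is judged (in metres and radians):
On the way, in this order (a step that is already met when the one before it is completed fails the run):
1. one end of the seam is open by more than 4 mm (x of any of cover_left, cover_right in the frame of housing above 0.004 m), for 0.2 s.
2. both ends of the seam are open by more than 4 mm (x of each of cover_left, cover_right in the frame of housing above 0.004 m), for 0.2 s.
At the end, for the whole second after the job is handed in: Both ends of the cover are more than 4 mm off the seam, the cover is parallel to the blue half within 4 degrees, and the orange wedge stands released and at rest in its slot of the stand: upright within 10 degrees, within 12 mm of the stand's centre line and 10 mm of fully down (all of step 2 and angle between the x axis of cover_left and the x axis of housing, either way round below 0.07 rad and angle between pry_wedge's own z axis and vertical below 0.17 rad and z of pry_wedge in the frame of wedge_stand below 0.02 m and x of pry_wedge in the frame of wedge_stand between -0.012 and 0.012 m and y of pry_wedge in the frame of wedge_stand between -0.05 and 0.05 m and linear speed of pry_wedge below 0.02 m/s); the robot touches nothing.
It fails at once if the steel wedge is moved by more than 20 mm (distance of steel_wedge from where it was at the start of the episode above 0.02 m).
It fails at once if the gripper or arm pushes on the housing (contact force between any of the fingers, the arm and housing above 3 N).
It also fails if it takes over 58 s, if anything falls off the work surface, if the arm or the gripper's body presses on something with over 40 N, if the wrist force passes 120 N, or if a joint passes its speed limit or range.

## Working session

There is one attempt and no reset: what is moved stays moved. The work goes in short steps, Python scripts to look and compute and a tool call to move; the robot and the scene stay as the last step left them, time stands still between calls to the robot, and variables do not carry over. Pictures are saved under pics/ and viewed, at most 10 in all, crops included, and the job is handed in when it is done.

Besides the shell and the picture viewer there is one more tool, called by a JSON object that holds its "fn" and its "kwargs", one argument or row to a line. servo_tool: Moves the arm, as the interface text tells. Its arguments: {"type":"object","properties":{"targets":{"type":"array"},"gripper":{"type":"number"}},"required":["targets"]}

```bash
ls; mkdir -p pics; python3 - <<'E'
from rig import bot, viewer
import cv2,numpy as np
s=bot.read_state(); print({k:np.round(v,3).tolist() for k,v in s.items()}, bot.grip_point_offset)
ims=[]
for n in ["scene","top"]:
    c=viewer.capture(n); np.savez(f"pics/{n}0.npz",**c)
    print(n,np.round(c["camera_matrix"],1).tolist(),c["k1"],np.round(c["R"],3).tolist(),np.round(c["t"],3).tolist())
    cv2.imwrite(f"pics/{n}0.png",c["color"][:,:,::-1])
E
```

```text
pics
{'time_s': 0.0, 'joint_positions': [-76.175, 30.279, 82.156, 0.0, 67.689, -10.229], 'qvel': [0.02, -0.008, -0.014, -0.079, -0.096, 0.009], 'tau': [0.001, -44.004, -17.659, 0.064, 0.058, -0.0], 'position': [0.255, -0.57, 0.222], 'tcp_rot': [[0.913, 0.408, -0.001], [0.408, -0.913, 0.002], [0.0, -0.002, -1.0]], 'force': [0.407, -0.621, 0.75], 'moment': [0.004, -0.012, 0.029], 'grasp_force': 0.0, 'opening': 1.0} 0.0187
scene [[481.2, 0.0, 282.3], [0.0, 481.2, 212.7], [0.0, 0.0, 1.0]] -0.11693306543589095 [[-0.623, -0.782, -0.01], [-0.351, 0.291, -0.89], [0.699, -0.551, -0.456]] [0.289, 0.225, 0.567]
top [[435.4, 0.0, 283.5], [0.0, 435.4, 209.9], [0.0, 0.0, 1.0]] 0.04074788686795036 [[-0.022, -0.999, -0.027], [-0.995, 0.025, -0.101], [0.102, 0.025, -0.995]] [0.018, 0.458, 0.865]
```

View pics/scene0.png

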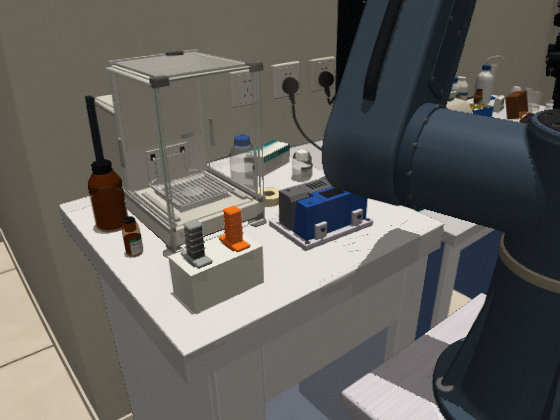

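View pics/top0.png

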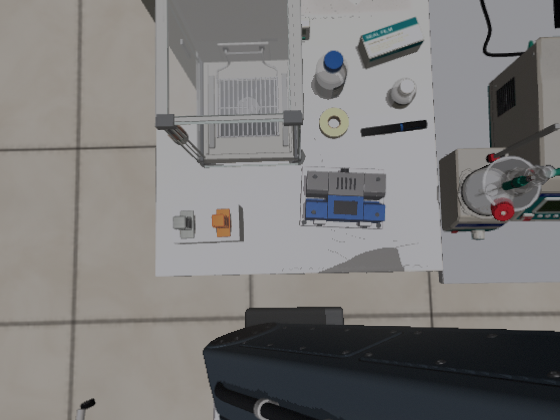

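The scene shows the stand with grey wedge at about (196,243) and orange at (234,228), and the housing at (325,205). In the top view, orange is at (222,222), steel at (185,223), housing blue at (345,208) and its grey cover at (345,183), on the +x side. A glass case stands behind.

```bash
cat > h.py <<'E'
import numpy as np, cv2
from rig import bot, viewer
def ray(c,uv):
    "camera centre and world direction for pixels Nx2"
    K=c["camera_matrix"]; p=np.atleast_2d(uv).astype(float)
    d=(p-[K[0,2],K[1,2]])/[K[0,0],K[1,1]]; s=d.copy()
    for _ in range(20): s=d/(1+float(c["k1"])*(s**2).sum(1,keepdims=True))
    w=np.c_[s,np.ones(len(s))]@c["R"]
    return -c["R"].T@c["t"], w
def plane(c,uv,z):
    o,w=ray(c,uv); return o+w*((z-o[2])/w[:,2])[:,None]
def tri(c1,p1,c2,p2):
    A=np.zeros((3,3));b=np.zeros(3);L=[]
    for c,p in((c1,p1),(c2,p2)):
        o,w=ray(c,p); w=w[0]/np.linalg.norm(w[0]); M=np.eye(3)-np.outer(w,w);A+=M;b+=M@o;L.append((M,o))
    X=np.linalg.solve(A,b); return X,[round(float(np.linalg.norm(M@(X-o)))*1e3,1) for M,o in L]
def proj(c,X):
    X=np.atleast_2d(X)@c["R"].T+c["t"]; s=X[:,:2]/X[:,2:]; s=s*(1+float(c["k1"])*(s**2).sum(1,keepdims=True))
    K=c["camera_matrix"]; return s*[K[0,0],K[1,1]]+[K[0,2],K[1,2]]
def mask(c,lo,hi):
    return cv2.inRange(cv2.cvtColor(c["color"],cv2.COLOR_RGB2HSV),lo,hi)
def shot(n,tag):
    c=viewer.capture(n); np.savez(f"pics/{n}{tag}.npz",**c); return c
E
python3 - <<'E'
from h import *
t=dict(np.load("pics/top0.npz")); s=dict(np.load("pics/scene0.npz"))
def crop(c,x,y,w,h,f): return cv2.resize(c["color"][y:y+h,x:x+w,::-1],None,fx=f,fy=f,interpolation=cv2.INTER_CUBIC)
a=np.hstack([crop(t,160,150,100,100,4),crop(t,295,155,100,100,4)])   # 800 wide? 400+400
b=np.hstack([crop(s,165,200,100,50*1+0,4)[:200],crop(s,268,175,100,50,4)])
cv2.imwrite("pics/c1.png",np.vstack([a,b]))
for n,lo,hi in(("orange",(3,150,80),(18,255,255)),("blue",(105,120,40),(125,255,255))):
    for c in(t,s):
        k,l,st,ce=cv2.connectedComponentsWithStats(mask(c,lo,hi)); 
        print(n,[(st[i].tolist(),ce[i].round(1).tolist()) for i in range(1,k) if st[i,4]>100])
E
```

```text
orange []
orange [([219, 206, 31, 46, 819], [233.1, 229.5])]
blue [([324, 51, 19, 21, 289], [333.4, 60.4]), ([306, 195, 79, 26, 1174], [345.9, 209.1])]
blue [([473, 107, 20, 10, 130], [484.0, 111.5]), ([293, 186, 74, 55, 2227], [326.1, 211.4])]
```

View pics/c1.png

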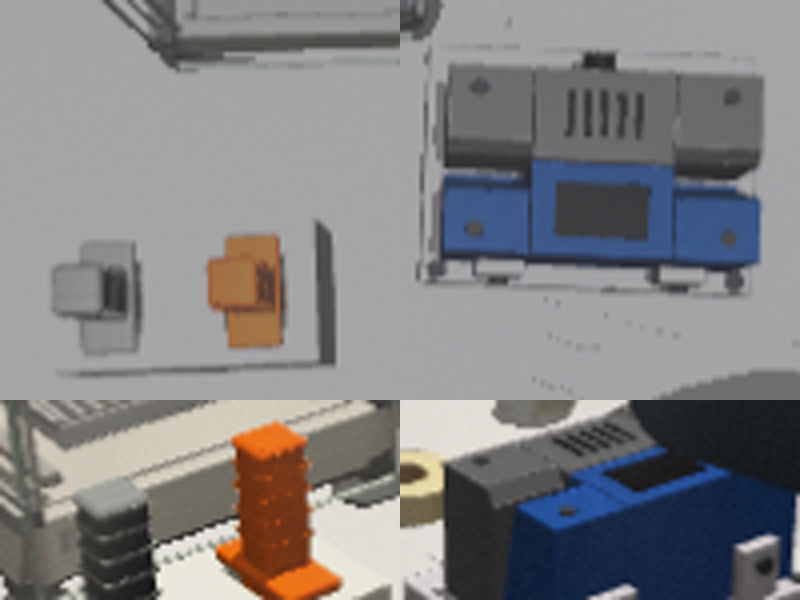

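The enlarged view gives the orange grip top at about (218,220) in the top view, its shoulder at (224,222). The seam's middle runs along crop row 163, i.e. full (428/4..)≈(445,196), and the slots at its ends are clear.

```bash
python3 - <<'E'
from h import *
t=dict(np.load("pics/top0.npz")); s=dict(np.load("pics/scene0.npz"))
L=lambda p:np.array(p)/4+[160,150]-.4; Rr=lambda p:np.array(p)/4+[295,155]-.4
S=lambda p:np.array(p)/4+[165,200-100]-.4
# orange grip top centre, top cam; scene cam: crop y offset 400
Sc=lambda p:np.array([p[0]/4+165,(p[1]-400)/4+200])-.4
Sh=lambda p:np.array([(p[0]-400)/4+268,(p[1]-400)/4+175])-.4
H=lambda p:np.array([(p[0]-400)/4+295,p[1]/4+155])-.4
print("grip top",tri(t,L((231,282)),s,Sc((270,441))))
print("shoulder c",plane(t,L([(227,235),(277,235),(283,346),(230,347)]),.076).round(4))
print("steel sh",plane(t,L([(80,241),(132,241),(137,352),(83,353)]),.076).round(4))
print("housing top",plane(t,H([(448,65),(763,75),(443,250),(760,262),(531,163),(672,163)]),.082).round(4))
print("left seam corner tri",tri(t,H((531,163)),s,Sh((572,483))))
print("case front",plane(t,L([(172,65),(400,65)]),.0).round(3), "roof corner", tri(t,(165,122),s,(157,82)),tri(t,(292,118),s,(255,67)))
print("stand corner",plane(t,L([(320,222),(322,362)]),.07).round(4))
E
```

```text
grip top (array([0.43207182, 0.12350861, 0.12713244]), [0.6, 0.6])
shoulder c [[0.4594 0.1349 0.076 ]
 [0.4588 0.1108 0.076 ]
 [0.4053 0.1084 0.076 ]
 [0.4055 0.1338 0.076 ]]
steel sh [[0.4582 0.2058 0.076 ]
 [0.4576 0.1807 0.076 ]
 [0.4042 0.1784 0.076 ]
 [0.4043 0.2043 0.076 ]]Traceback (most recent call last):
  File "<stdin>", line 12, in <module>
  File "<stdin>", line 8, in <lambda>
TypeError: unsupported operand type(s) for -: 'tuple' and 'int'
```

```bash
python3 - <<'E'
from h import *
t=dict(np.load("pics/top0.npz")); s=dict(np.load("pics/scene0.npz"))
L=lambda p:np.array(p)/4+[160,150]-.4
Sh=lambda p:np.array([(p[0]-400)/4+268,(p[1]-400)/4+175])-.4
H=lambda p:(np.array(p)-[400,0])/4+[295,155]-.4
print("housing top",plane(t,H([(448,65),(763,75),(443,250),(760,262),(531,163),(672,163)]),.082).round(4))
print("left seam corner tri",tri(t,H((531,163)),s,Sh((572,483))))
print("case front",plane(t,L([(172,65),(400,65)]),.0).round(3), "roof corner", tri(t,(165,122),s,(157,82)),tri(t,(292,118),s,(255,67)))
E
```

```text
housing top [[ 0.5267 -0.0405  0.082 ]
 [ 0.5176 -0.19    0.082 ]
 [ 0.4377 -0.0357  0.082 ]
 [ 0.4284 -0.1846  0.082 ]
 [ 0.4783 -0.0787  0.082 ]
 [ 0.4765 -0.1453  0.082 ]]
left seam corner tri (array([ 0.47860431, -0.08001554,  0.07424071]), [1.0, 1.0])
case front [[0.559 0.177 0.   ]
 [0.556 0.056 0.   ]] roof corner (array([0.55844968, 0.16496606, 0.31047563]), [1.0, 1.0]) (array([ 0.55747259, -0.01621758,  0.3107607 ]), [1.5, 1.5])
```

```bash
python3 - <<'E'
from h import *
c=shot("wrist","0"); st=bot.read_state(); R=st["tcp_rot"]; C=-c["R"].T@c["t"]
print("cam in tool",R.T@(C-st["position"]),"axes\n",(R.T@c["R"].T).round(3), c["camera_matrix"][0])
# desired tool: y along +x world (yaw 1), z down ; offset to waypoint in tool axes
for p in [(.40,-.11,.25),(.432,.122,.25)]: print(R.T@(np.array(p)-st["position"]))
t=dict(np.load("pics/top0.npz"))
print(plane(t,[(300,160),(302,155)],0.02), np.degrees(np.arctan2(R[1,1],R[0,1])))
E
```

```text
cam in tool [ 0.06885261 -0.00039587 -0.16038415] axes
 [[ 0.    -0.967 -0.255]
 [ 1.     0.001 -0.001]
 [ 0.001 -0.255  0.967]] [340.00349922   0.         279.93046734]
[ 0.32032278 -0.36101509 -0.02752118]
[ 0.44410075 -0.55982877 -0.02715943]
[[ 0.56171217 -0.02939232  0.02      ]
 [ 0.5721061  -0.03379836  0.02      ]] -65.94764515542941
```

{"fn": "servo_tool", "kwargs": {
  "targets": [
    {"offset": [0.03,-0.03,-0.003],"dr": [0,0,-6]},
    {"offset": [0.06,-0.058,-0.006],"dr": [0,0,-12]},
    {"offset": [0.09,-0.087,-0.01],"dr": [0,0,-18]},
    {"offset": [0.12,-0.116,-0.014],"dr": [0,0,-24]},
    {"offset": [0.15,-0.145,-0.018],"dr": [0,0,-30]},
    {"offset": [0.18,-0.174,-0.022],"dr": [0,0,-36]},
    {"offset": [0.21,-0.203,-0.025],"dr": [0,0,-42]},
    {"offset": [0.24,-0.232,-0.027],"dr": [0,0,-48]},
    {"offset": [0.27,-0.261,-0.027],"dr": [0,0,-54]},
    {"offset": [0.3,-0.29,-0.027],"dr": [0,0,-60]},
    {"offset": [0.33,-0.319,-0.027],"dr": [0,0,-66]},
    {"offset": [0.357,-0.345,-0.027],"dr": [0,0,-66]},
    {"offset": [0.357,-0.345,-0.027],"dr": [0,0,-66]},
    {"offset": [0.357,-0.345,-0.027],"dr": [0,0,-66]}
  ],
  "gripper": -1
}}

```text
time_s: 1.32
position: [0.4403, -0.108, 0.2495]
tcp_rot: [[-0.006, 1.0, -0.0], [1.0, 0.006, -0.0], [-0.0, -0.0, -1.0]]
force: [-0.2, -0.8, -0.2]
opening: 1.002
grasp_force: 0.0
```

```bash
python3 - <<'E'
from h import *
c=shot("wrist","1"); st=bot.read_state(); print(st["time_s"],st["position"],st["tcp_rot"].round(3).tolist() if hasattr(st["tcp_rot"],'round') else st["tcp_rot"])
im=c["color"].copy()
cv2.imwrite("pics/w1.png",im[:,:,::-1])
print(proj(c,[(.4776,-.1127,.082),(.4809,-.0588,.082),(.4743,-.1666,.082)]))
E
```

```text
1.3667 [ 0.44018997 -0.10951706  0.24948297] [[-0.004, 1.0, -0.0], [1.0, 0.004, -0.001], [-0.001, -0.0, -1.0]]
[[318.33914559 195.95996983]
 [323.77742588 140.60138796]
 [313.27964068 247.03197429]]
```

View pics/w1.png

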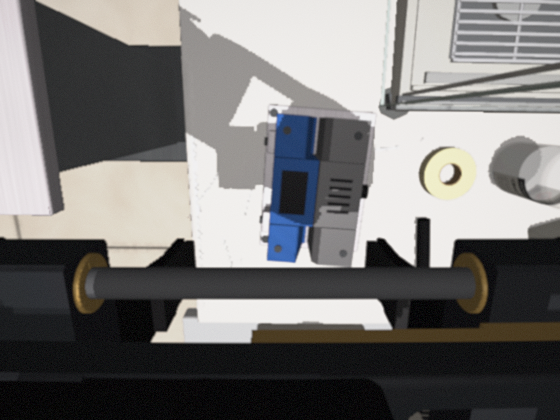

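Wrist view: housing centred at about (318,190), with the seam at column 318 as predicted. The case corner post is at (388,100) and its base edge along row 108. I'll zoom on the housing.

```bash
python3 - <<'E'
from h import *
c=dict(np.load("pics/wrist1.npz"))
im=c["color"][95:275,250:390]
big=cv2.resize(im,None,fx=3.3,fy=3.3,interpolation=cv2.INTER_CUBIC)
t=dict(np.load("pics/top0.npz"));b2=cv2.resize(t["color"][160:235,298:392],None,fx=3.3,fy=3.3,interpolation=cv2.INTER_CUBIC)
out=np.zeros((594,462+311,3),np.uint8);out[:,:462]=big[:594,:462];out[:b2.shape[0],462:462+b2.shape[1]]=b2
cv2.imwrite("pics/w1z.png",out[:,:,::-1])
E
```

```text
(no output)
```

View pics/w1z.png

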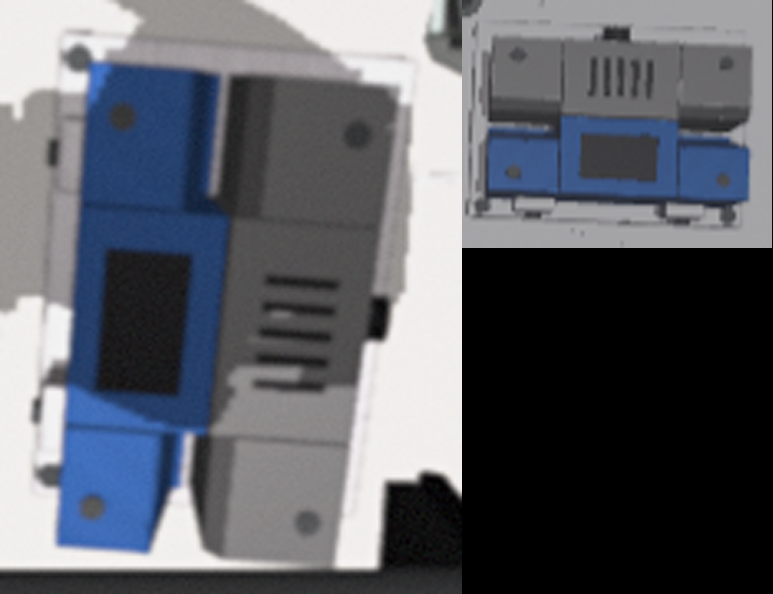

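The zoom shows the seam from (229,215) to (211,432). The left recess's top edges are at columns 190/268 in row 140, the right one's at 160/228 in row 500.

```bash
python3 - <<'E'
from h import *
c=dict(np.load("pics/wrist1.npz"))
Z=lambda p:np.array(p)/3.3+[250,95]-.35
P=plane(c,Z([(229,215),(211,432),(190,140),(268,140),(160,500),(228,500),(90,63),(396,90),(57,546),(334,568)]),.082)[:,:2]; print(P.round(4))
y=P[0]-P[1]; print("yaw",np.degrees(np.arctan2(-y[0],y[1])),"yaw corners",np.degrees(np.arctan2(-(P[6]-P[8])[0],(P[6]-P[8])[1])),np.degrees(np.arctan2(-(P[7]-P[9])[0],(P[7]-P[9])[1])))
m=(P[0]+P[1])/2; print("centre",m,"corner centre",P[6:].mean(0))
for yw in(-3.4,):
    a=np.radians(yw);ex=np.array([np.cos(a),np.sin(a)]);ey=np.array([-ex[1],ex[0]])
    print(((P-m)@np.c_[ex,ey]*1e3).round(1))
# height check: triangulate seam end wrist-top
t=dict(np.load("pics/top0.npz"))
print(tri(c,Z((229,215)),t,((560-462)/3.3+298-.35,116/3.3+160-.35)), tri(c,Z((211,432)),t,((679-462)/3.3+298-.35,117/3.3+160-.35)))
st=bot.read_state();R=st["tcp_rot"];print(R.T@(np.array([.432,.117,.25])-st["position"]), st["position"])
print("post",tri(c,(388,100),t,(301,156)))
E
```

```text
[[ 0.477  -0.077 ]
 [ 0.4739 -0.1434]
 [ 0.4651 -0.0556]
 [ 0.4875 -0.0555]
 [ 0.4587 -0.1657]
 [ 0.4799 -0.1656]
 [ 0.4363 -0.0345]
 [ 0.5233 -0.0412]
 [ 0.4265 -0.1814]
 [ 0.5144 -0.1884]]
yaw -2.7270824744358038 yaw corners -3.8056962947111383 -3.472789801308929
centre [ 0.47545647 -0.11022282] corner centre [ 0.4751394  -0.11137671]
[[ -0.4  33.2]
 [  0.4 -33.2]
 [-13.6  53.9]
 [  8.8  55.4]
 [-13.4 -56.4]
 [  7.7 -55. ]
 [-43.6  73.3]
 [ 43.7  71.8]
 [-44.6 -74. ]
 [ 43.5 -75.8]]
(array([ 0.47955214, -0.07893522,  0.07100859]), [1.4, 1.4]) (array([ 0.47745569, -0.14931526,  0.0647245 ]), [1.8, 1.8])
[ 0.22654426 -0.00739076 -0.00063116] [ 0.44018997 -0.10951706  0.24948297]
post (array([ 0.56161071, -0.02495674,  0.02897117]), [9.0, 9.0])
```

{"fn": "servo_tool", "kwargs": {
  "targets": [
    {"offset": [0.03,-0.001,0],"dr": [0,0,-0.8]},
    {"offset": [0.065,-0.002,0],"dr": [0,0,-0.8]},
    {"offset": [0.1,-0.003,0],"dr": [0,0,-0.8]},
    {"offset": [0.135,-0.005,0],"dr": [0,0,-0.8]},
    {"offset": [0.17,-0.006,0],"dr": [0,0,-0.8]},
    {"offset": [0.205,-0.007,0],"dr": [0,0,-0.8]},
    {"offset": [0.227,-0.0075,0],"dr": [0,0,-0.8]},
    {"offset": [0.227,-0.0075,0],"dr": [0,0,-0.8]},
    {"offset": [0.227,-0.0075,0],"dr": [0,0,-0.8]}
  ]
}}

```text
time_s: 2.12
position: [0.4327, 0.116, 0.2495]
tcp_rot: [[-0.015, 1.0, -0.0], [1.0, 0.015, -0.001], [-0.001, -0.0, -1.0]]
force: [-0.6, 0.1, -0.4]
opening: 1.003
grasp_force: 0.0
```

```bash
python3 - <<'E'
from h import *
c=shot("wrist","2"); st=bot.read_state(); print(st["time_s"],st["position"],st["tcp_rot"].round(4).tolist())
cv2.imwrite("pics/w2.png",c["color"][:,:,::-1])
print("pred grip top",proj(c,[(.4323,.122,.131),(.431,.192,.131),(.4323,.122,.076)]))
k,l,s,ce=cv2.connectedComponentsWithStats(mask(c,(3,110,60),(20,255,255)))
print([(s[i].tolist(),ce[i].round(1).tolist()) for i in range(1,k) if s[i,4]>150])
E
```

```text
2.1667 [0.43282138 0.11544276 0.2494507 ] [[-0.0138, 0.9999, -0.0], [0.9999, 0.0138, -0.0008], [-0.0008, -0.0, -1.0]]
pred grip top [[280.35025708 196.11771912]
 [280.09917423 109.68623943]
 [280.28951285 183.84108707]]
[([452, 69, 20, 28, 231], [458.9, 82.4]), ([252, 166, 53, 39, 1651], [277.9, 183.2]), ([72, 254, 35, 59, 974], [85.1, 283.3]), ([454, 254, 34, 59, 918], [474.8, 283.6]), ([253, 323, 307, 20, 4005], [420.0, 334.1])]
```

View pics/w2.png

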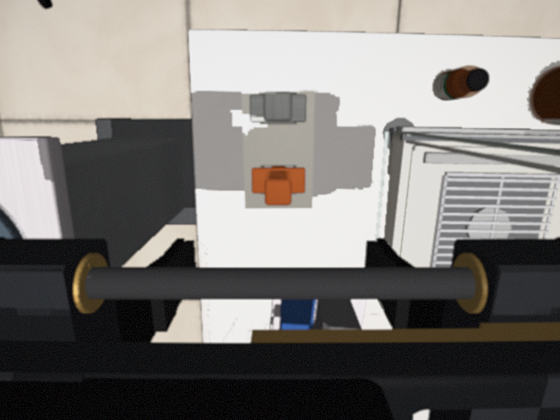

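Orange wedge is at (278,185), its grip top spanning about columns 265–291 and rows 178–204; steel wedge is at (278,107), nothing in between.

```bash
python3 - <<'E'
from h import *
c=dict(np.load("pics/wrist2.npz")); t=dict(np.load("pics/top0.npz"))
print(plane(c,[(252,180),(305,180),(278.5,166.5),(278.5,192.5)],.076).round(4))
print(plane(c,[(265,203),(291,203),(278,178),(278,204)],.131).round(4))
L=lambda p:np.array(p)/4+[160,150]-.4
print(tri(c,(278,191),t,L((231,282))),tri(c,(278.3,204),t,L((255,282))))
print(plane(t,L([(231,282)]),.131))
E
```

```text
[[0.4041 0.1254 0.076 ]
 [0.4568 0.1263 0.076 ]
 [0.4303 0.1393 0.076 ]
 [0.4306 0.1131 0.076 ]]
[[0.4194 0.1158 0.131 ]
 [0.4414 0.1162 0.131 ]
 [0.4301 0.1374 0.131 ]
 [0.4304 0.1151 0.131 ]]
(array([0.43143819, 0.12469968, 0.12443975]), [1.2, 1.2]) (array([0.43147415, 0.11356379, 0.12545133]), [0.8, 0.8])
[[0.43209592 0.12327836 0.131     ]]
```

{"fn": "servo_tool", "kwargs": {
  "targets": [
    {"offset": [0.004,-0.0015,0.025],"dr": [0,0,0]},
    {"offset": [0.004,-0.0015,0.06],"dr": [0,0,0]},
    {"offset": [0.004,-0.0015,0.095],"dr": [0,0,0]},
    {"offset": [0.004,-0.0015,0.13],"dr": [0,0,0]},
    {"offset": [0.004,-0.0015,0.15],"dr": [0,0,0]},
    {"offset": [0.004,-0.0015,0.156],"dr": [0,0,0]},
    {"offset": [0.004,-0.0015,0.156],"dr": [0,0,0]}
  ]
}}

```text
time_s: 2.75
position: [0.4304, 0.1191, 0.0922]
tcp_rot: [[-0.012, 1.0, -0.004], [1.0, 0.012, -0.0], [-0.0, -0.004, -1.0]]
force: [0.9, -0.3, 0.5]
opening: 1.001
grasp_force: 0.0
```

{"fn": "servo_tool", "kwargs": {
  "targets": [
    {"offset": [0,0,0],"dr": [0,0,0]},
    {"offset": [0,0,0],"dr": [0,0,0]},
    {"offset": [0,0,0],"dr": [0,0,0]},
    {"offset": [0,0,0],"dr": [0,0,0]},
    {"offset": [0,0,0],"dr": [0,0,0]},
    {"offset": [0,0,0],"dr": [0,0,0]},
    {"offset": [0,0,0],"dr": [0,0,0]},
    {"offset": [0,0,0],"dr": [0,0,0]},
    {"offset": [0,0,0],"dr": [0,0,0]},
    {"offset": [0,0,0],"dr": [0,0,0]},
    {"offset": [0,0,0],"dr": [0,0,0]},
    {"offset": [0,0,0],"dr": [0,0,0]}
  ],
  "gripper": 1
}}

```text
time_s: 3.75
position: [0.4308, 0.1208, 0.0935]
tcp_rot: [[-0.015, 1.0, -0.0], [1.0, 0.015, 0.0], [0.0, -0.0, -1.0]]
force: [-0.0, -0.3, 0.1]
opening: 0.251
grasp_force: 30.0
```

{"fn": "servo_tool", "kwargs": {
  "targets": [
    {"offset": [0,0,-0.01],"dr": [0,0,0]},
    {"offset": [0,0,-0.035],"dr": [0,0,0]},
    {"offset": [0,0,-0.065],"dr": [0,0,0]},
    {"offset": [0,0,-0.1],"dr": [0,0,0]},
    {"offset": [0,0,-0.13],"dr": [0,0,0]},
    {"offset": [0,0,-0.135],"dr": [0,0,0]},
    {"offset": [0,0,-0.135],"dr": [0,0,0]}
  ]
}}

```text
time_s: 4.33
position: [0.4322, 0.1209, 0.2304]
tcp_rot: [[-0.015, 1.0, 0.005], [1.0, 0.015, 0.0], [0.0, 0.005, -1.0]]
force: [-0.3, -0.4, -1.5]
opening: 0.249
grasp_force: 30.0
```

```bash
python3 - <<'E'
from h import *
st=bot.read_state(); p=st["position"]; R=st["tcp_rot"]
t=shot("top","3"); w=shot("wrist","3"); s=shot("scene","3")
print(p,R.round(4).tolist(),st["force"])
for n,c in(("top",t),("wrist",w),("scene",s)):
    k,l,q,ce=cv2.connectedComponentsWithStats(mask(c,(3,110,60),(20,255,255)))
    print(n,[(q[i].tolist(),ce[i].round(1).tolist()) for i in range(1,k) if q[i,4]>100])
v=np.vstack([cv2.resize(w["color"][100:310,200:380],(400,467)) ]);b=s["color"][150:300,150:300]
cv2.imwrite("pics/l3.png",np.hstack([v,cv2.resize(b,(400,467))])[:,:,::-1])
E
```

```text
[0.43216911 0.12091217 0.23038176] [[-0.015, 0.9999, 0.0053], [0.9999, 0.015, 0.0002], [0.0001, 0.0053, -1.0]] [-0.26175503 -0.44918224 -1.45486115]
top []
wrist [([463, 71, 20, 30, 238], [469.9, 85.3]), ([233, 196, 95, 72, 4350], [279.9, 235.6]), ([212, 254, 13, 60, 445], [216.8, 284.3]), ([336, 254, 13, 60, 436], [343.1, 284.9]), ([253, 299, 55, 11, 519], [280.8, 303.3]), ([99, 324, 383, 19, 5263], [303.2, 334.1])]
scene [([196, 77, 35, 14, 177], [211.9, 83.7]), ([213, 122, 34, 82, 1213], [227.8, 164.0]), ([88, 171, 53, 85, 1599], [109.8, 206.2])]
```

View pics/l3.png

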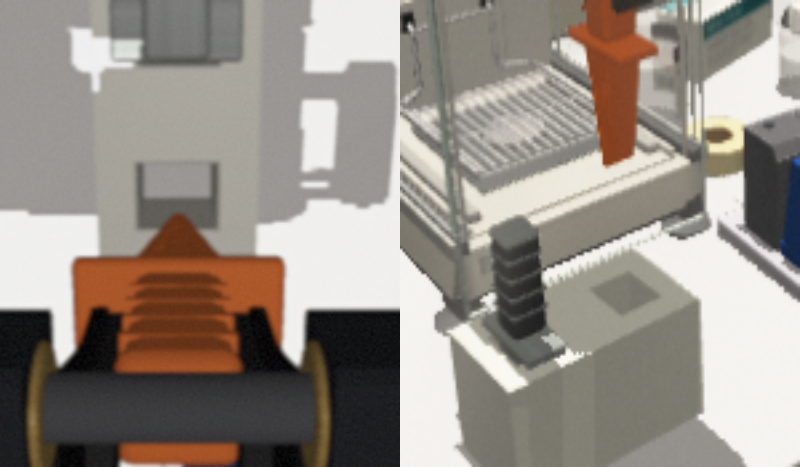

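The wedge hangs upright in the fingers, its shoulder at wrist (280,216) and tip at (280,197); its slot is empty and the steel wedge undisturbed.

```bash
python3 - <<'E'
from h import *
c=dict(np.load("pics/wrist3.npz"))
print("shoulder rear edge",plane(c,[(232.9,216),(327.9,216)],.213).round(4))
print("tip top edge",plane(c,[(280,197)],.147).round(4))
st=bot.read_state(); p=st["position"]; R=st["tcp_rot"]
a=np.radians(-3.4);ex=np.array([np.cos(a),np.sin(a)]);ey=np.array([-ex[1],ex[0]])
for C in [(.4753,-.1108),(.4776,-.1127)]:
  for yy in(.047,-.054):
    w=np.array(C)+ey*yy; print(C,yy,w.round(4))
E
```

```text
shoulder rear edge [[0.4045 0.1389 0.213 ]
 [0.4557 0.1396 0.213 ]]
tip top edge [[0.43   0.1346 0.147 ]]
(0.4753, -0.1108) 0.047 [ 0.4781 -0.0639]
(0.4753, -0.1108) -0.054 [ 0.4721 -0.1647]
(0.4776, -0.1127) 0.047 [ 0.4804 -0.0658]
(0.4776, -0.1127) -0.054 [ 0.4744 -0.1666]
```

{"fn": "servo_tool", "kwargs": {
  "targets": [
    {"offset": [-0.02,0,0],"dr": [0,0,1]},
    {"offset": [-0.05,0,0],"dr": [0,0,2]},
    {"offset": [-0.085,0,0],"dr": [0,0,3]},
    {"offset": [-0.12,0,0],"dr": [0,0,4.3]},
    {"offset": [-0.155,0,0],"dr": [0,0,4.3]},
    {"offset": [-0.18,0,0],"dr": [0,0,4.3]},
    {"offset": [-0.19,0,0],"dr": [0,0,4.3]},
    {"offset": [-0.19,0.01,0],"dr": [0,0,4.3]},
    {"offset": [-0.19,0.025,0],"dr": [0,0,4.3]},
    {"offset": [-0.19,0.04,0],"dr": [0,0,4.3]},
    {"offset": [-0.19,0.046,0],"dr": [0,0,4.3]},
    {"offset": [-0.19,0.046,0],"dr": [0,0,4.3]},
    {"offset": [-0.19,0.046,0],"dr": [0,0,4.3]}
  ]
}}

```text
time_s: 5.57
position: [0.479, -0.0672, 0.2277]
tcp_rot: [[0.059, 0.998, -0.003], [0.998, -0.059, 0.001], [0.001, -0.003, -1.0]]
force: [-0.6, -0.1, -0.6]
opening: 0.25
grasp_force: 30.0
```

```bash
python3 - <<'E'
from h import *
st=bot.read_state(); p=st["position"]; R=st["tcp_rot"]
w=shot("wrist","4"); s=shot("scene","4"); t=shot("top","4")
print(st["time_s"],p,R.round(4).tolist(),st["force"])
v=cv2.resize(w["color"][110:270,210:370],(400,400)); b=cv2.resize(s["color"][130:260,240:370],(400,400))
cv2.imwrite("pics/l4.png",np.hstack([v,b])[:,:,::-1])
E
```

```text
5.5667 [ 0.47895411 -0.06720529  0.22766093] [[0.0585, 0.9983, -0.0027], [0.9983, -0.0585, 0.0012], [0.001, -0.0027, -1.0]] [-0.56554192 -0.09001848 -0.58459929]
```

View pics/l4.png

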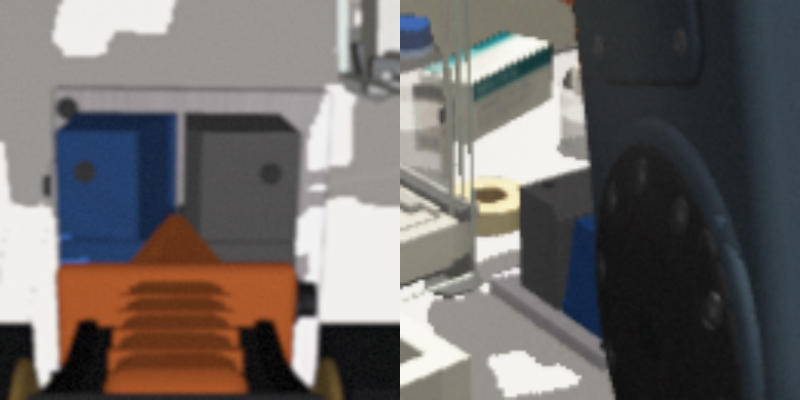

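Wedge hangs over the left recess: tip at crop (177,212); recess edges at columns about 137 and 202, floor gap at 181.

```bash
python3 - <<'E'
from h import *
w=dict(np.load("pics/wrist4.npz")); Z=lambda p:np.array(p)/2.5+[210,110]-.3
tip=plane(w,Z([(177,212)]),.1442)[0,:2]
q=plane(w,Z([(137,150),(202,150),(137,128),(203,128)]),.082)[:,:2]
corn=plane(w,Z([(57,130),(300,132)]),.082)[:,:2]
fl=plane(w,Z([(181,150),(181,200),(181,120)]),.012)[:,:2]
a=np.radians(-3.4);E=np.array([[np.cos(a),-np.sin(a)],[np.sin(a),np.cos(a)]])  # cols ex ey
ref=corn.mean(0)
print("ref(mid end corners)",ref,"width",(corn[1]-corn[0])@E)
print("tip rel (tip rear edge) mm",((tip-ref)@E*1e3).round(1),"recess edges",((q-ref)@E*1e3).round(1),"slit",((fl-ref)@E*1e3).round(1), tip)
E
```

```text
ref(mid end corners) [ 0.48073123 -0.03587742] width [ 0.0875146  -0.00058514]
tip rel (tip rear edge) mm [ -0.4 -16.1] recess edges [[-15.   -6.9]
 [  8.5  -6.9]
 [-14.9   1. ]
 [  8.8   1.1]] slit [[  1.2 -17.1]
 [  1.2 -39.8]
 [  1.1  -3.8]] [ 0.47934389 -0.05192019]
```

{"fn": "servo_tool", "kwargs": {
  "targets": [
    {"offset": [0,0.0005,0.02],"dr": [0,0,0]},
    {"offset": [0,0.0005,0.045],"dr": [0,0,0]},
    {"offset": [0,0.0005,0.07],"dr": [0,0,0]},
    {"offset": [0,0.0005,0.083],"dr": [0,0,0]},
    {"offset": [0,0.0005,0.09],"dr": [0,0,0]},
    {"offset": [0,0.0005,0.094],"dr": [0,0,0]},
    {"offset": [0,0.0005,0.094],"dr": [0,0,0]}
  ]
}}

```text
time_s: 6.3
position: [0.4775, -0.0677, 0.1338]
tcp_rot: [[0.06, 0.998, -0.006], [0.998, -0.06, 0.002], [0.001, -0.006, -1.0]]
force: [-3.3, -0.2, -2.8]
opening: 0.25
grasp_force: 30.0
```

{"fn": "servo_tool", "kwargs": {
  "targets": [
    {"offset": [0,0,0.003],"dr": [0,0,0]},
    {"offset": [0,0,0.006],"dr": [0,0,0]},
    {"offset": [0,0,0.009],"dr": [0,0,0]},
    {"offset": [0,0,0.012],"dr": [0,0,0]},
    {"offset": [0,0,0.015],"dr": [0,0,0]},
    {"offset": [0,0,0.015],"dr": [0,0,0]}
  ]
}}

```text
time_s: 6.8
position: [0.4802, -0.0686, 0.1191]
tcp_rot: [[0.06, 0.998, 0.0], [0.998, -0.06, -0.0], [-0.0, 0.0, -1.0]]
force: [-3.1, -0.3, -0.2]
opening: 0.245
grasp_force: 30.0
```

{"fn": "servo_tool", "kwargs": {
  "targets": [
    {"offset": [0,0,0.003],"dr": [0,0,0]},
    {"offset": [0,0,0.006],"dr": [0,0,0]},
    {"offset": [0,0,0.009],"dr": [0,0,0]},
    {"offset": [0,0,0.011],"dr": [0,0,0]},
    {"offset": [0,0,0.012],"dr": [0,0,0]},
    {"offset": [0,0,0.012],"dr": [0,0,0]}
  ]
}}

```text
time_s: 7.3
position: [0.48, -0.0685, 0.1072]
tcp_rot: [[0.06, 0.998, -0.001], [0.998, -0.06, 0.0], [0.0, -0.001, -1.0]]
force: [-3.7, 0.7, 1.2]
opening: 0.251
grasp_force: 30.0
```

{"fn": "servo_tool", "kwargs": {
  "targets": [
    {"offset": [0,0,0.001],"dr": [0,0,0]},
    {"offset": [0,0,0.002],"dr": [0,0,0]},
    {"offset": [0,0,0.003],"dr": [0,0,0]},
    {"offset": [0,0,0.003],"dr": [0,0,0]}
  ]
}}

```text
time_s: 7.63
position: [0.4804, -0.0685, 0.1054]
tcp_rot: [[0.06, 0.998, 0.001], [0.998, -0.06, -0.0], [-0.0, 0.001, -1.0]]
force: [-5.5, -0.1, 9.7]
opening: 0.251
grasp_force: 30.0
```

Shoulder is seated (9.7 N at tip 22 mm). Drawing it out.

{"fn": "servo_tool", "kwargs": {
  "targets": [
    {"offset": [0,0,-0.005],"dr": [0,0,0]},
    {"offset": [0,0,-0.015],"dr": [0,0,0]},
    {"offset": [0,0,-0.03],"dr": [0,0,0]},
    {"offset": [0,0,-0.055],"dr": [0,0,0]},
    {"offset": [0,0,-0.085],"dr": [0,0,0]},
    {"offset": [0,0,-0.115],"dr": [0,0,0]},
    {"offset": [0,0,-0.123],"dr": [0,0,0]},
    {"offset": [0,0,-0.123],"dr": [0,0,0]}
  ]
}}

```text
time_s: 8.3
position: [0.484, -0.0698, 0.2306]
tcp_rot: [[0.06, 0.998, 0.011], [0.998, -0.06, -0.004], [-0.003, 0.011, -1.0]]
force: [-0.6, -0.9, -1.5]
opening: 0.248
grasp_force: 30.0
```

```bash
python3 - <<'E'
from h import *
st=bot.read_state(); print(st["time_s"],st["position"],st["force"],st["opening"])
w=shot("wrist","5"); t=shot("top","5")
v=cv2.resize(w["color"][110:270,210:370],(480,480))
cv2.imwrite("pics/l5.png",v[:,:,::-1])
E
```

```text
8.3 [ 0.48404627 -0.0698306   0.23063618] [-0.63874746 -0.93335629 -1.50798416] 0.24785446490128127
```

View pics/l5.png

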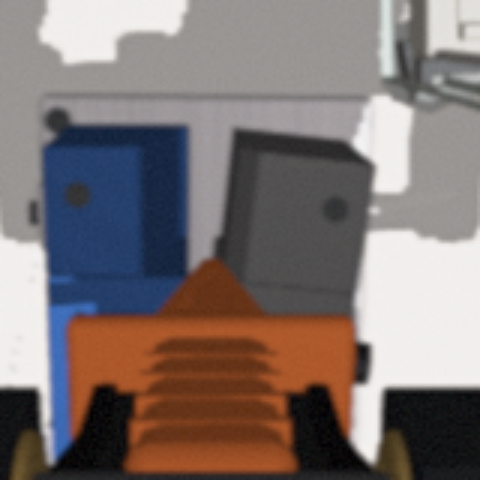

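The left end stands open by roughly 10 mm, blue edge at column 188 and cover at 232; the wedge is still straight. The tool axes now lie along the housing's, so the right recess is 101 mm along −x of the tool.

{"fn": "servo_tool", "kwargs": {
  "targets": [
    {"offset": [-0.02,0,0],"dr": [0,0,0]},
    {"offset": [-0.05,0,0],"dr": [0,0,0]},
    {"offset": [-0.08,0,0],"dr": [0,0,0]},
    {"offset": [-0.1,0,0],"dr": [0,0,0]},
    {"offset": [-0.101,0,0],"dr": [0,0,0]},
    {"offset": [-0.101,0,0],"dr": [0,0,0]},
    {"offset": [-0.101,0,0],"dr": [0,0,0]},
    {"offset": [-0.101,0,0],"dr": [0,0,0]}
  ]
}}

```text
time_s: 9.07
position: [0.4735, -0.1679, 0.2266]
tcp_rot: [[0.059, 0.998, -0.002], [0.998, -0.059, 0.002], [0.002, -0.002, -1.0]]
force: [-0.0, -0.2, -0.6]
opening: 0.252
grasp_force: 30.0
```

```bash
python3 - <<'E'
from h import *
st=bot.read_state(); print(st["time_s"],st["position"],st["tcp_rot"].round(4).tolist())
w=shot("wrist","6"); t=dict(np.load("pics/top5.npz"))
# tip apex: highest orange pixel between fingers; blue/grey edges in the top frame
m=mask(w,(3,110,40),(20,255,255))[150:250,230:340]; r=np.where(m.any(1))[0]
ys,xs=np.nonzero(m); i=ys<ys.min()+3
tip=np.array([[xs[i].mean()+230,ys.min()+150]]); print(tip,plane(w,tip,st["position"][2]-.0835))
k,l,s,ce=cv2.connectedComponentsWithStats(mask(w,(105,120,30),(125,255,255))); print([(s[j].tolist()) for j in range(1,k) if s[j,4]>150])
E
```

```text
9.0667 [ 0.47352798 -0.16792656  0.2265671 ] [[0.0593, 0.9982, -0.0019], [0.9982, -0.0593, 0.0017], [0.0016, -0.002, -1.0]]
[[281.5 152. ]] [[ 0.47654082 -0.12172714  0.1430671 ]]
[[228, 43, 52, 171, 6413]]
```

{"fn": "servo_tool", "kwargs": {
  "targets": [
    {"offset": [0,0,0.02],"dr": [0,0,0]},
    {"offset": [0,0,0.045],"dr": [0,0,0]},
    {"offset": [0,0,0.06],"dr": [0,0,0]},
    {"offset": [0,0,0.075],"dr": [0,0,0]},
    {"offset": [0,0,0.085],"dr": [0,0,0]},
    {"offset": [0,0,0.092],"dr": [0,0,0]},
    {"offset": [0,0,0.092],"dr": [0,0,0]}
  ]
}}

```text
time_s: 9.7
position: [0.4718, -0.1672, 0.1339]
tcp_rot: [[0.059, 0.998, -0.006], [0.998, -0.059, 0.003], [0.003, -0.006, -1.0]]
force: [-3.1, 1.3, -2.0]
opening: 0.253
grasp_force: 30.0
```

{"fn": "servo_tool", "kwargs": {
  "targets": [
    {"offset": [0,0,0.003],"dr": [0,0,0]},
    {"offset": [0,0,0.006],"dr": [0,0,0]},
    {"offset": [0,0,0.009],"dr": [0,0,0]},
    {"offset": [0,0,0.012],"dr": [0,0,0]},
    {"offset": [0,0,0.015],"dr": [0,0,0]},
    {"offset": [0,0,0.015],"dr": [0,0,0]}
  ]
}}

```text
time_s: 10.2
position: [0.4743, -0.1696, 0.1202]
tcp_rot: [[0.06, 0.998, 0.0], [0.998, -0.06, -0.0], [-0.0, 0.0, -1.0]]
force: [-2.5, 1.1, -0.6]
opening: 0.246
grasp_force: 30.0
```

{"fn": "servo_tool", "kwargs": {
  "targets": [
    {"offset": [0,0,0.003],"dr": [0,0,0]},
    {"offset": [0,0,0.006],"dr": [0,0,0]},
    {"offset": [0,0,0.009],"dr": [0,0,0]},
    {"offset": [0,0,0.012],"dr": [0,0,0]},
    {"offset": [0,0,0.014],"dr": [0,0,0]},
    {"offset": [0,0,0.015],"dr": [0,0,0]},
    {"offset": [0,0,0.016],"dr": [0,0,0]},
    {"offset": [0,0,0.016],"dr": [0,0,0]}
  ]
}}

```text
time_s: 10.87
position: [0.474, -0.1693, 0.1054]
tcp_rot: [[0.06, 0.998, -0.0], [0.998, -0.06, 0.0], [0.0, -0.0, -1.0]]
force: [-5.1, -0.1, 10.4]
opening: 0.248
grasp_force: 30.0
```

{"fn": "servo_tool", "kwargs": {
  "targets": [
    {"offset": [0,0,-0.005],"dr": [0,0,0]},
    {"offset": [0,0,-0.015],"dr": [0,0,0]},
    {"offset": [0,0,-0.03],"dr": [0,0,0]},
    {"offset": [0,0,-0.055],"dr": [0,0,0]},
    {"offset": [0,0,-0.085],"dr": [0,0,0]},
    {"offset": [0,0,-0.115],"dr": [0,0,0]},
    {"offset": [0,0,-0.125],"dr": [0,0,0]},
    {"offset": [0,0,-0.125],"dr": [0,0,0]},
    {"offset": [0,0,-0.125],"dr": [0,0,0]},
    {"offset": [0,0,-0.125],"dr": [0,0,0]}
  ]
}}

```text
time_s: 11.7
position: [0.474, -0.169, 0.2289]
tcp_rot: [[0.06, 0.998, -0.0], [0.998, -0.06, 0.001], [0.001, -0.0, -1.0]]
force: [-1.0, -0.0, -0.9]
opening: 0.251
grasp_force: 30.0
```

```bash
python3 - <<'E'
from h import *
st=bot.read_state(); R=st["tcp_rot"];p=st["position"];print(st["time_s"],p,R.round(4).tolist(),st["opening"])
w=shot("wrist","7"); cv2.imwrite("pics/w7.png",w["color"][:,:,::-1])
print("offset to stand hover",R.T@(np.array([.431,.1208,p[2]])-p))
E
```

```text
11.7 [ 0.47396464 -0.16904001  0.22891545] [[0.0602, 0.9982, -0.0003], [0.9982, -0.0602, 0.0006], [0.0005, -0.0003, -1.0]] 0.25131759226299777
offset to stand hover [ 2.86730130e-01 -6.03240672e-02  1.77437029e-04]
```

{"fn": "servo_tool", "kwargs": {
  "targets": [
    {"offset": [0.0,-0.015,0],"dr": [0,0,0]},
    {"offset": [0.01,-0.04,0],"dr": [0,0,-1]},
    {"offset": [0.03,-0.06,0],"dr": [0,0,-2]},
    {"offset": [0.065,-0.0603,0],"dr": [0,0,-3]},
    {"offset": [0.1,-0.0603,0],"dr": [0,0,-4.3]},
    {"offset": [0.135,-0.0603,0],"dr": [0,0,-4.3]},
    {"offset": [0.17,-0.0603,0],"dr": [0,0,-4.3]},
    {"offset": [0.205,-0.0603,0],"dr": [0,0,-4.3]},
    {"offset": [0.24,-0.0603,0],"dr": [0,0,-4.3]},
    {"offset": [0.27,-0.0603,0],"dr": [0,0,-4.3]},
    {"offset": [0.2867,-0.0603,0],"dr": [0,0,-4.3]},
    {"offset": [0.2867,-0.0603,0],"dr": [0,0,-4.3]},
    {"offset": [0.2867,-0.0603,0],"dr": [0,0,-4.3]},
    {"offset": [0.2867,-0.0603,0],"dr": [0,0,-4.3]},
    {"offset": [0.2867,-0.0603,0],"dr": [0,0,-4.3]}
  ]
}}

```text
time_s: 13.0
position: [0.431, 0.1195, 0.229]
tcp_rot: [[-0.013, 1.0, -0.001], [1.0, 0.013, -0.0], [-0.0, -0.001, -1.0]]
force: [0.6, -1.0, 0.1]
opening: 0.249
grasp_force: 30.0
```

```bash
python3 - <<'E'
from h import *
st=bot.read_state(); R=st["tcp_rot"];p=st["position"];print(st["time_s"],p,R.round(4).tolist(),st["opening"])
w=shot("wrist","8"); t=shot("top","8"); s=shot("scene","8"); w3=dict(np.load("pics/wrist3.npz")); w7=dict(np.load("pics/wrist7.npz"))
for c in(w3,w):
    k,l,q,ce=cv2.connectedComponentsWithStats(mask(c,(3,110,60),(20,255,255)));print([(q[i].tolist(),ce[i].round(1).tolist()) for i in range(1,k) if q[i,4]>1500])
f=lambda im,sz:cv2.resize(im,sz,interpolation=cv2.INTER_CUBIC)
a=np.hstack([f(w["color"][100:280,200:380],(400,300)),f(s["color"][130:265,150:330],(400,300))])
b=np.hstack([f(w7["color"][0:210,180:390],(400,300)),f(t["color"][155:230,290:390],(400,300))])
cv2.imwrite("pics/l8.png",np.vstack([a,b])[:,:,::-1])
E
```

```text
13.0 [0.4309637  0.11946926 0.2290364 ] [[-0.0135, 0.9999, -0.0012], [0.9999, 0.0135, -0.0004], [-0.0004, -0.0013, -1.0]] 0.24880114430158326
[([233, 196, 95, 72, 4350], [279.9, 235.6]), ([99, 324, 383, 19, 5263], [303.2, 334.1])]
[([233, 196, 95, 72, 4340], [279.9, 235.6]), ([99, 324, 383, 19, 5242], [303.3, 334.1])]
```

View pics/l8.png

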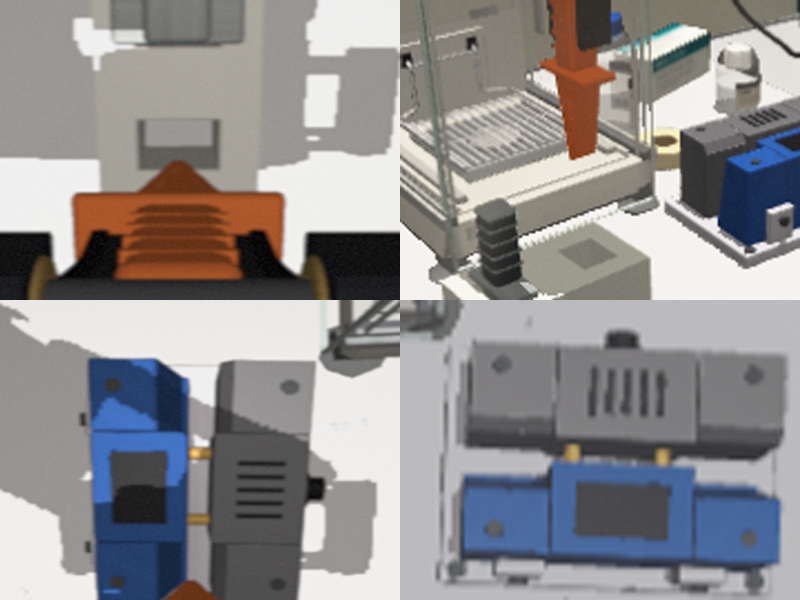

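The cover stands off evenly and parallel, guide pins showing. The wedge is unslipped in the fingers (same mask box as at lift), above its empty slot. Lowering.

{"fn": "servo_tool", "kwargs": {
  "targets": [
    {"offset": [0.0012,0,0.02],"dr": [0,0,0]},
    {"offset": [0.0012,0,0.045],"dr": [0,0,0]},
    {"offset": [0.0012,0,0.07],"dr": [0,0,0]},
    {"offset": [0.0012,0,0.095],"dr": [0,0,0]},
    {"offset": [0.0012,0,0.115],"dr": [0,0,0]},
    {"offset": [0.0012,0,0.127],"dr": [0,0,0]},
    {"offset": [0.0012,0,0.133],"dr": [0,0,0]},
    {"offset": [0.0012,0,0.135],"dr": [0,0,0]},
    {"offset": [0.0012,0,0.135],"dr": [0,0,0]},
    {"offset": [0.0012,0,0.135],"dr": [0,0,0]}
  ]
}}

```text
time_s: 13.98
position: [0.4319, 0.1215, 0.0952]
tcp_rot: [[-0.014, 1.0, 0.002], [1.0, 0.014, 0.0], [0.0, 0.002, -1.0]]
force: [-0.1, -0.1, -0.8]
opening: 0.249
grasp_force: 30.0
```

Lower 1 mm more, then release.

{"fn": "servo_tool", "kwargs": {
  "targets": [
    {"offset": [0,0,0.001],"dr": [0,0,0]},
    {"offset": [0,0,0.001],"dr": [0,0,0]},
    {"offset": [0,0,0.001],"dr": [0,0,0]}
  ]
}}

```text
time_s: 14.23
position: [0.4315, 0.1217, 0.0941]
tcp_rot: [[-0.015, 1.0, 0.001], [1.0, 0.015, 0.0], [0.0, 0.001, -1.0]]
force: [-0.1, 0.1, -1.9]
opening: 0.251
grasp_force: 30.0
```

{"fn": "servo_tool", "kwargs": {
  "targets": [
    {"offset": [0,0,0],"dr": [0,0,0]},
    {"offset": [0,0,0],"dr": [0,0,0]},
    {"offset": [0,0,0],"dr": [0,0,0]},
    {"offset": [0,0,0],"dr": [0,0,0]},
    {"offset": [0,0,0],"dr": [0,0,0]},
    {"offset": [0,0,0],"dr": [0,0,0]},
    {"offset": [0,0,0],"dr": [0,0,0]},
    {"offset": [0,0,0],"dr": [0,0,0]},
    {"offset": [0,0,0],"dr": [0,0,0]},
    {"offset": [0,0,0],"dr": [0,0,0]},
    {"offset": [0,0,0],"dr": [0,0,0]},
    {"offset": [0,0,0],"dr": [0,0,0]}
  ],
  "gripper": -1
}}

```text
time_s: 15.23
position: [0.4311, 0.1217, 0.0935]
tcp_rot: [[-0.015, 1.0, -0.0], [1.0, 0.015, -0.0], [-0.0, -0.0, -1.0]]
force: [-1.1, 0.3, -0.4]
opening: 0.986
grasp_force: 0.0
```

{"fn": "servo_tool", "kwargs": {
  "targets": [
    {"offset": [0,0,-0.01],"dr": [0,0,0]},
    {"offset": [0,0,-0.035],"dr": [0,0,0]},
    {"offset": [0,0,-0.07],"dr": [0,0,0]},
    {"offset": [0,0,-0.105],"dr": [0,0,0]},
    {"offset": [0,0,-0.14],"dr": [0,0,0]},
    {"offset": [0,0,-0.155],"dr": [0,0,0]},
    {"offset": [0,0,-0.155],"dr": [0,0,0]},
    {"offset": [0,0,-0.155],"dr": [0,0,0]},
    {"offset": [0,0,-0.155],"dr": [0,0,0]}
  ]
}}

```text
time_s: 15.98
position: [0.43, 0.1216, 0.2475]
tcp_rot: [[-0.015, 1.0, -0.002], [1.0, 0.015, -0.0], [-0.0, -0.002, -1.0]]
force: [-0.1, 1.2, -0.8]
opening: 1.001
grasp_force: 0.0
```

```bash
python3 - <<'E'
from h import *
st=bot.read_state(); print(st["time_s"],st["position"],st["opening"],st["grasp_force"])
w=shot("wrist","9"); w2=dict(np.load("pics/wrist2.npz"))
for c in(w2,w):
    k,l,q,ce=cv2.connectedComponentsWithStats(mask(c,(3,110,60),(20,255,255)));i=[j for j in range(1,k) if 1000<q[j,4]<3000]
    print([(q[j].tolist(),plane(c,[ce[j]],.09).round(4).tolist()) for j in i])
E
```

```text
15.9833 [0.43004974 0.12162648 0.24751627] 1.000717851729968 0.0
[([252, 166, 53, 39, 1651], [[0.43, 0.1253, 0.09]])]
[([256, 172, 53, 39, 1660], [[0.4307, 0.1262, 0.09]])]
```

The wedge is back within 1 mm of where it started, with the same outline, so it is seated and upright.

```bash
python3 -c "
from rig import ticket; print(ticket.hand_in())"
```

```text
the job is handed in; nothing more can be done
None
```

I opened the housing at both ends, so the grey cover stands off evenly and parallel by eye. The orange wedge is back upright in its slot and released, and the job was handed in at about 16 s with no verdict returned.

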